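# Snug the nut and close the cam lever on the magnifier's clamp

### The job

The boom that carries the magnifier is held by a quick-release clamp that is still loose. Swing the nut arm under the clamp counter-clockwise (seen from above) until it comes up firm, with the cam lever still standing open, and then press the cam lever fully down to lock the clamp.

Things in the scene. Friction and masses are not known exactly. Their poses are not given: they have to be found in the camera images.
- clamp: Fixed grey stand whose boom bar carries a black-rimmed magnifier; has an aluminium cam lever on top and a nut arm below (the like stand with a star knob needs nothing). Origin: on the bench, on the clamp bolt's axis, z up. Jaws x +-22, y -20 to 42, z 52 to 100 mm, post y 40 to 70. Bar along x at y 26, z 76. Lever pivot at (0, 0, 112) mm, parallel to y; lever reaches to -x. Nut arm on the -y side.
- lever (a joint): Angle of the cam lever above level, rad: 0 = closed, flat along the clamp's -x, firm stop; starts 0.65 to 0.9, leaning up towards -x. Lever 97 mm long from its pivot, 18 mm wide (26 over the last 30 mm), 8 mm thick; closed, its top face is 116 mm above the bench. Stays where left. Closes by pressing straight down 50 mm out from the pivot, with about 7 to 13 N, rising towards closed.
- nut (a joint): Turn of the nut, rad, about the clamp's z axis, growing counter-clockwise seen from above (tightening). Starts loose at 0 to 0.35; comes up firm against a hard stop at 1.3. Stays where left; turning takes about 2 N at the post. At value q the arm points from the bolt axis in the direction q - 2.007 rad, measured from the clamp's x axis.
- nut_post (a point): Middle of the upright round steel post at the end of the nut arm: 14 mm in diameter, 110 mm from the bolt axis, this point 74 mm above the bench. The post's top is 94 mm above the bench; the flat steel arm (16 mm wide) has its top at 48 mm. x axis: outwards along the arm; z up.

How it is judged:
By the outcome, as a careful person would: the job done as asked, in the order asked, and still so for the second after the job is handed in, with the robot touching nothing.
It also fails if it takes over 48 s, if anything falls off the work surface, if the arm or the gripper's body presses on something with over 40 N, if the wrist force passes 120 N, or if a joint passes its speed limit or range.

### The arm

A 7-joint arm with a two-finger parallel gripper is mounted at the origin on the work surface. World frame = base frame: x ahead of the robot, y to its left, z up, the work surface at z = 0. Lengths are in m, angles in rad, forces in N, time in s.
With the tool pointing down it reaches from about 0.425 to 0.925 m from the base axis. Payload 6.8 kg.
Tool frame: the origin (TCP) lies on the centre line of the jaws, within the pads' length; the fingertips stand 19 mm ahead of it and the grasp point (between the pads) is the TCP (bot.tcp_to_tips is the distance from the TCP to the fingertips, in m); x points along the fingers, y is the direction in which the jaws open and shut, and the axes are right-handed (so a half turn about x gives the same grasp; the last joint's range is limited). The gripper opens to 85 mm and grips with 20 to 120 N. Pads are 22 mm wide; open, the fingers measure 114 mm over their backs; the gripper's body (76 mm by 85 mm) begins 54 mm behind the grasp point. The pads swing forward as they close: fully open they stand 13 mm farther back than shut.
Start: joints at [1.061, 0.477, 0.022, 1.555, -0.011, 1.109, -0.083], TCP at [0.264, -0.621, 0.25] pointing down, gripper open.
Joint ranges: [-2.96, 2.96], [-0.34, 2.1], [-1.41, 1.46], [0.24, 2.44], [-1.37, 4.51], [0.17, 1.92], [-2.96, 2.96]. Speed limits (rad/s): [2.39, 2.39, 3.14, 3.14, 3.14, 3.14, 3.14].

### API

Orientations are given as a unit quaternion [w, x, y, z].
In Python, from station import status, eyes, bot gives the robot as it stands.
- The arm moves only by the tool apply_moves, never from a script. Its arguments are lists of equal length, an entry for each row: "travel": the shift along the tool's x, y, z in cm, a list of three; "turn": the turn, a rotation vector about the tool's x, y, z in rad, a list of three; "grip": the closure, from 0 (fully open) to 1 (shut). In form: {"travel": [[tx, ty, tz], ...], "turn": [[wx, wy, wz], ...], "grip": [grip, ...]}. A call has 1 to 8 rows; each row shifts and turns the pose as measured when the row begins, along the tool's axes as they then stand; what a row does not reach is not made up. A row lasts 1/12 s, in which the tool goes at most 41.7 mm and 7.16 degrees, less where a joint would pass 70% of its speed; a pose out of reach is approached as far as the arm can. A call is refused whole if a number of a shift passes 4.17 or a number of a turn 0.125, either way. A call with a gripper value outside its range is refused whole. The fingers move at their own pace and stop on an object; "newtons" is the grip in N (left out, the last holds). Time passes only in rows, so rows that do not move let the fingers close. It gives the time, the measured TCP pose, the force and the opening at its end, in the units of the state.
- status.get_obs(): the state, without advancing time (a new reading comes with each control period).
- eyes.read_camera(name): name is "side" or "top" or "wrist"; returns the picture (400x640x3 uint8, red, green, blue); there is no depth.
- eyes.calibration(name): a dict with "intrinsics" (3x3 intrinsics, pixels), "xyz" and "attitude" of the camera in the world; the wrist camera has in their place "T_tool_cam" (4x4, takes a point from camera to tool coordinates, whose origin is the TCP and whose axes are the tool frame's). Camera axes: x right, y down, z forward; pixel columns grow to the right and rows downward; lengths in m; the calibration is good to about 2 mm. A picture is of the moment at which its call begins: read the wrist's pose just before it. calibration takes no time and is no camera call.
- bot.hand_in(): hands the job in, once; it reports no verdict.
Trained networks look in the newest picture that a camera, given by its name, has taken for a name from the list of things; names that differ only in an ending like _2 or _b are one class to them, and where a whole thing is asked for, a point or a joint stands for the part that bears it (a point fixed in the world has none). Each returns a list of dicts, best first, with "score" (0 to 1); they miss things now and then, are a little off and sometimes report something else, mostly with a low value. They report only what shows in the picture. A call takes as long as a camera call.
- eyes.masks_of(thing, camera): "region" (400x640 bool, what is visible of it) and "rect" ([left, top, right, bottom] in pixels, round what is visible of it).
The state is a dict: "t": time; "q": joint angles; "joint_vel": joint speeds; "joint_torque": joint torques, N m; "eef_pos": TCP position; "tool_rot": TCP orientation; "contact_force": force on the tool from outside, world axes, zero at the start; "torque": the same for the moment, N m; "gripper_width": opening from 0.0 (shut) to 1.0 (fully open).
Only numpy, scipy, OpenCV 4.12 (cv2) and the standard library are available. Lean on these libraries where they do the work, as an engineer would, in place of code of your own. Each camera call takes 0.05 s, during which the arm holds its last target. There are 200 camera calls.

## Working session

There is one attempt and no reset: what is moved stays moved. The work goes in short steps, Python scripts to look and compute and a tool call to move; the robot and the scene stay as the last step left them, time stands still between calls to the robot, and variables do not carry over. Pictures are saved under pics/ and viewed, about 8 in all and at most 12, crops included, and the job is handed in when it is done.

Besides the shell and the picture viewer there is one more tool, called after ">>>" by a JSON object that holds its "op" and its "data". apply_moves: Moves the arm, as the interface text tells. Its arguments: {"type":"object","properties":{"travel":{"type":"array"},"turn":{"type":"array"},"grip":{"type":"array"},"newtons":{"type":"number"}},"required":["travel","turn","grip"]}

```bash
mkdir -p pics; python3 - <<'E'
from station import status, eyes, bot
import cv2,numpy as np
o=status.get_obs();print(o['t'],o['eef_pos'],o['tool_rot'])
for c in('side','top'):
    im=eyes.read_camera(c);cv2.imwrite(f'pics/{c}0.png',im[:,:,::-1])
    k=eyes.calibration(c);print(c,k)
    for th in('clamp','lever','nut','nut_post'):
        for d in eyes.masks_of(th,c)[:3]:
            print(c,th,round(d['score'],2),d['rect'],int(d['region'].sum()))
a=[cv2.imread(f'pics/{c}0.png') for c in('side','top')]
print(eyes.calibration('wrist'))
E
```

```text
0.0 [ 0.26375653 -0.62071774  0.24931846] [-0.14047815 -0.69271159 -0.14174728  0.69305429]
side {'intrinsics': array([[373.3578079 ,   0.        , 319.2039511 ],
       [  0.        , 373.3578079 , 201.53260613],
       [  0.        ,   0.        ,   1.        ]]), 'xyz': array([ 0.27813388, -0.43336735,  0.59253694]), 'attitude': array([-0.33130071,  0.89596138, -0.27721117,  0.10318436])}
side clamp 0.69 [238.5, 75.5, 348.6, 177.3] 3998
side lever 0.57 [233.5, 101.1, 282.0, 122.9] 312
side nut 0.91 [264.5, 139.4, 293.9, 176.7] 343
side nut_post 0.83 [265.9, 141.4, 295.0, 174.5] 396
top {'intrinsics': array([[495.62002968,   0.        , 317.41582951],
       [  0.        , 495.62002968, 197.2847876 ],
       [  0.        ,   0.        ,   1.        ]]), 'xyz': array([ 0.41400253, -0.06852447,  0.9909785 ]), 'attitude': array([ 0.04177096, -0.69992586,  0.71204253, -0.03680229])}
top clamp 0.64 [145.8, 50.8, 263.2, 211.7] 6087
top lever 0.7 [183.1, 165.7, 199.9, 209.8] 547
top nut 0.89 [213.5, 175.5, 265.6, 194.6] 425
top nut_post 0.62 [214.0, 176.9, 259.8, 192.4] 418
{'intrinsics': array([[278.58289036,   0.        , 322.5620601 ],
       [  0.        , 278.58289036, 203.05600459],
       [  0.        ,   0.        ,   1.        ]]), 'T_tool_cam': array([[-5.53708612e-04, -2.94561316e-01,  9.55632421e-01,
        -1.23571716e-01],
       [ 9.99999833e-01, -6.96826328e-06,  5.77267919e-04,
        -7.06366257e-04],
       [-1.63381699e-04,  9.55632582e-01,  2.94561270e-01,
        -7.43816330e-02],
       [ 0.00000000e+00,  0.00000000e+00,  0.00000000e+00,
         1.00000000e+00]])}
```

View pics/top0.png

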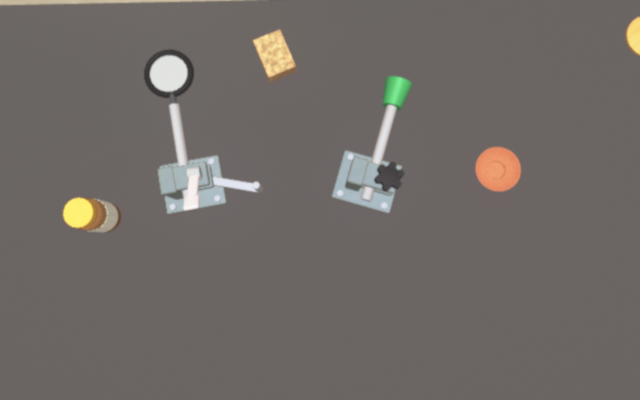

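View pics/side0.png

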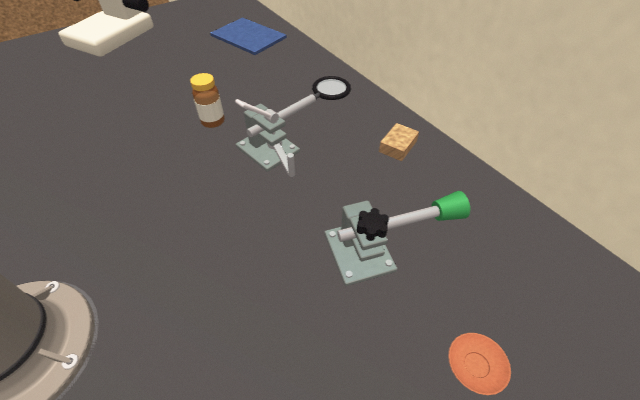

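Top view: the clamp with magnifier is at about (195,185), lever tip at (190,207), nut post at about (257,187). The star-knob stand at (370,180) is a decoy. Side view agrees: lever at (255,108), post at (289,162).

```bash
python3 - <<'E'
import cv2,numpy as np
a=cv2.imread('pics/top0.png')[140:230,150:270];b=cv2.imread('pics/side0.png')[90:180,225:305]
r=lambda i:cv2.resize(i,None,fx=4,fy=4,interpolation=cv2.INTER_CUBIC)
cv2.imwrite('pics/crop0.png',np.hstack([r(a),r(b)]))
E
cat > h.py <<'E'
import numpy as np,cv2
from scipy.spatial.transform import Rotation as R
from station import status,eyes,bot
def cam(c,o=None):
    k=eyes.calibration(c)
    if c=='wrist':
        o=o or status.get_obs();T=np.eye(4);T[:3,:3]=rot(o['tool_rot']);T[:3,3]=o['eef_pos'];T=T@k['T_tool_cam']
    else:
        T=np.eye(4);T[:3,:3]=rot(k['attitude']);T[:3,3]=k['xyz']
    return k['intrinsics'],T
def rot(q): return R.from_quat(np.r_[q[1:],q[0]]).as_matrix()
def proj(KT,p):
    K,T=KT;c=(np.asarray(p)-T[:3,3])@T[:3,:3];u=c@K.T;return u[...,:2]/u[...,2:]
def pts(v):
    x,y,w,q,l=v
    L={'post':(.11*np.cos(q-2.007),.11*np.sin(q-2.007),.074),'posttop':(.11*np.cos(q-2.007),.11*np.sin(q-2.007),.094),
     'postbot':(.11*np.cos(q-2.007),.11*np.sin(q-2.007),.048),
     'tip':(-.097*np.cos(l),0,.112+.097*np.sin(l)),'tip50':(-.05*np.cos(l),0,.112+.05*np.sin(l)),'piv':(0,0,.112),
     'j1':(.022,-.02,.1),'j2':(-.022,-.02,.1),'barE':(.022,.026,.076),'b2':(.15,.026,.076)}
    c,s=np.cos(w),np.sin(w)
    return {k:np.array([x+c*a-s*b,y+s*a+c*b,z]) for k,(a,b,z) in L.items()}
E
python3 - <<'E'
from h import *
for c in('top','side'):
    print(c,cam(c)[1].round(3).tolist())
# ray from top at pixel at height z
K,T=cam('top')
for n,(u,v),z in(('post',(257,186),.09),('tip',(190,207),.175),('mag',(169,74),.076),('barEnd',(183,163),.076)):
    d=T[:3,:3]@np.linalg.inv(K)@[u,v,1];print(n,(T[:3,3]+d*(z-T[2,3])/d[2]).round(3))
E
```

```text
top [[-0.017, -0.994, 0.111, 0.414], [-1.0, 0.017, 0.006, -0.069], [-0.008, -0.111, -0.994, 0.991], [0.0, 0.0, 0.0, 1.0]]
side [[0.825, -0.428, 0.369, 0.278], [-0.565, -0.627, 0.536, -0.433], [0.001, -0.651, -0.759, 0.593], [0.0, 0.0, 0.0, 1.0]]
post [0.537 0.048 0.09 ]
tip [0.493 0.148 0.175]
mag [0.759 0.217 0.076]
barEnd [0.585 0.188 0.076]
```

View pics/crop0.png

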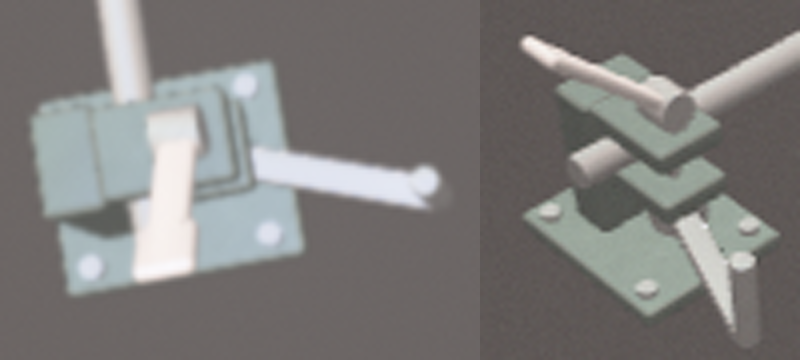

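Crop: top view post top (256.5,185), lever tip (190.7,207.7), jaw corners (205.5,162) and (208.5,186). Side view: post top (290.5,155.5), lever tip (236.7,101).

```bash
cat > f.py <<'E'
from h import *
from scipy.optimize import least_squares
obs=[('top','posttop',(256.5,185)),('top','tip',(190.7,207.7)),('top','j1',(205.5,162)),('top','j2',(208.5,186)),('top','b2',None),
('side','posttop',(290.5,155.5)),('side','tip',(236.7,101.2))]
C={c:cam(c) for c in('top','side')}
obs=[o for o in obs if o[2]]
f=lambda v:np.concatenate([proj(C[c],pts(v)[n])-p for c,n,p in obs])
r=least_squares(f,[.57,.16,.1,.2,.8],loss='soft_l1')
print(r.x.round(4));print(f(r.x).reshape(-1,2).round(1).tolist())
for k,v in pts(r.x).items():print(k,v.round(3))
E
python3 f.py; python3 -c "
from h import *
o=status.get_obs();print(rot(o['tool_rot']).round(3),o['t'])"
```

```text
[0.5563 0.1568 0.1626 0.1215 0.8132]
[[-0.1, -0.5], [-0.9, 0.2], [-0.2, 0.4], [0.5, -0.1], [-0.3, 0.6], [1.1, 0.5]]
post [0.54  0.048 0.074]
posttop [0.54  0.048 0.094]
postbot [0.54  0.048 0.048]
tip [0.49  0.146 0.182]
tip50 [0.522 0.151 0.148]
piv [0.556 0.157 0.112]
j1 [0.581 0.141 0.1  ]
j2 [0.538 0.134 0.1  ]
barE [0.574 0.186 0.076]
b2 [0.7   0.207 0.076]
[[-0.     0.391 -0.92 ]
 [ 0.    -0.92  -0.391]
 [-1.    -0.     0.   ]] 0.5
```

```bash
cat >> h.py <<'E'
def plan(target,head,n,o=None):
    """rows (rounded) to bring TCP to target with tool y at world heading `head`, tool down; first 8 printed of n"""
    o=o or status.get_obs();p=np.array(o['eef_pos']);M=rot(o['tool_rot'])
    h=np.arctan2(M[1,1],M[0,1]);dh=(head-h+np.pi)%(2*np.pi)-np.pi
    tv,tn=[],[]
    for i in range(n):
        a=h+dh*i/n;x=np.array([0,0,-1.]);y=np.array([np.cos(a),np.sin(a),0]);B=np.array([x,y,np.cross(x,y)])
        tv.append((B@(np.array(target)-p)/n*100).round(2).tolist());tn.append([round(-dh/n,3),0,0])
    print('t',o['t'],'p',p.round(4),'h',round(h,3),'q7',o['q'][6],'F',np.round(o['contact_force'],1))
    for i in range(0,n,8):print({"travel":tv[i:i+8],"turn":tn[i:i+8]})
E
python3 - <<'E'
from h import *
plan([.50,.054,.25],1.42,24)
E
```

```text
t 0.5 p [ 0.264  -0.6212  0.2503] h -1.169 q7 -0.0830813069204183 F [0.4 0.4 0.1]
{'travel': [[0.0, -2.2, -2.01], [0.0, -1.98, -2.23], [0.0, -1.72, -2.43], [0.0, -1.45, -2.6], [0.0, -1.16, -2.74], [0.0, -0.86, -2.85], [0.0, -0.55, -2.93], [0.0, -0.23, -2.97]], 'turn': [[np.float64(-0.108), 0, 0], [np.float64(-0.108), 0, 0], [np.float64(-0.108), 0, 0], [np.float64(-0.108), 0, 0], [np.float64(-0.108), 0, 0], [np.float64(-0.108), 0, 0], [np.float64(-0.108), 0, 0], [np.float64(-0.108), 0, 0]]}
{'travel': [[0.0, 0.09, -2.98], [0.0, 0.41, -2.95], [0.0, 0.73, -2.89], [0.0, 1.03, -2.8], [0.0, 1.33, -2.67], [0.0, 1.61, -2.51], [0.0, 1.87, -2.32], [0.0, 2.11, -2.11]], 'turn': [[np.float64(-0.108), 0, 0], [np.float64(-0.108), 0, 0], [np.float64(-0.108), 0, 0], [np.float64(-0.108), 0, 0], [np.float64(-0.108), 0, 0], [np.float64(-0.108), 0, 0], [np.float64(-0.108), 0, 0], [np.float64(-0.108), 0, 0]]}
{'travel': [[0.0, 2.32, -1.87], [0.0, 2.51, -1.61], [0.0, 2.67, -1.33], [0.0, 2.8, -1.03], [0.0, 2.89, -0.73], [0.0, 2.95, -0.41], [0.0, 2.98, -0.09], [0.0, 2.97, 0.23]], 'turn': [[np.float64(-0.108), 0, 0], [np.float64(-0.108), 0, 0], [np.float64(-0.108), 0, 0], [np.float64(-0.108), 0, 0], [np.float64(-0.108), 0, 0], [np.float64(-0.108), 0, 0], [np.float64(-0.108), 0, 0], [np.float64(-0.108), 0, 0]]}
```

>>> {"op": "apply_moves", "data": {"travel": [[0,-2.2,-2.0],[0,-2.0,-2.2],[0,-1.7,-2.4],[0,-1.45,-2.6],[0,-1.15,-2.75],[0,-0.85,-2.85],[0,-0.55,-2.95],[0,-0.25,-2.95]], "turn": [[-0.108,0,0],[-0.108,0,0],[-0.108,0,0],[-0.108,0,0],[-0.108,0,0],[-0.108,0,0],[-0.108,0,0],[-0.108,0,0]], "grip": [1,1,1,1,1,1,1,1]}}

```text
t: 1.17
eef_pos: [0.3376, -0.394, 0.2491]
tool_rot: [-0.427, -0.563, -0.424, 0.567]
contact_force: [0.4, 0.2, 0.0]
gripper_width: 0.002
```

>>> {"op": "apply_moves", "data": {"travel": [[0,0.1,-3.0],[0,0.4,-2.95],[0,0.7,-2.9],[0,1.0,-2.8],[0,1.3,-2.7],[0,1.6,-2.5],[0,1.9,-2.3],[0,2.1,-2.1]], "turn": [[-0.108,0,0],[-0.108,0,0],[-0.108,0,0],[-0.108,0,0],[-0.108,0,0],[-0.108,0,0],[-0.108,0,0],[-0.108,0,0]], "grip": [1,1,1,1,1,1,1,1]}}

```text
t: 1.83
eef_pos: [0.4073, -0.1544, 0.2494]
tool_rot: [0.632, 0.318, 0.627, -0.325]
contact_force: [0.4, -0.4, -0.3]
gripper_width: 0.001
```

```bash
python3 - <<'E'
from h import *
plan([.50,.054,.25],1.42,12)
E
```

```text
t 1.8333 p [ 0.4073 -0.1544  0.2494] h 0.628 q7 0.7640311143016312 F [ 0.4 -0.4 -0.3]
{'travel': [[-0.01, 1.65, -0.95], [-0.01, 1.7, -0.84], [-0.01, 1.76, -0.73], [-0.01, 1.8, -0.61], [-0.01, 1.84, -0.49], [-0.01, 1.87, -0.37], [-0.01, 1.89, -0.24], [-0.01, 1.9, -0.12]], 'turn': [[np.float64(-0.066), 0, 0], [np.float64(-0.066), 0, 0], [np.float64(-0.066), 0, 0], [np.float64(-0.066), 0, 0], [np.float64(-0.066), 0, 0], [np.float64(-0.066), 0, 0], [np.float64(-0.066), 0, 0], [np.float64(-0.066), 0, 0]]}
{'travel': [[-0.01, 1.9, 0.01], [-0.01, 1.9, 0.13], [-0.01, 1.88, 0.26], [-0.01, 1.86, 0.38]], 'turn': [[np.float64(-0.066), 0, 0], [np.float64(-0.066), 0, 0], [np.float64(-0.066), 0, 0], [np.float64(-0.066), 0, 0]]}
```

>>> {"op": "apply_moves", "data": {"travel": [[0,2.5,-1.4],[0,2.6,-1.2],[0,2.75,-0.9],[0,2.8,-0.6],[0,2.85,-0.4],[0,2.9,-0.1],[0,2.85,0.3],[0,2.8,0.5]], "turn": [[-0.1,0,0],[-0.1,0,0],[-0.1,0,0],[-0.1,0,0],[-0.1,0,0],[-0.1,0,0],[-0.1,0,0],[-0.1,0,0]], "grip": [1,1,1,1,1,1,1,1]}}

```text
t: 2.5
eef_pos: [0.5005, 0.0674, 0.2496]
tool_rot: [0.709, 0.031, 0.703, -0.042]
contact_force: [0.0, 0.1, 0.3]
gripper_width: 0.0
```

```bash
python3 - <<'E'
from h import *
o=status.get_obs();im=eyes.read_camera('wrist');cv2.imwrite('pics/w1.png',im[:,:,::-1])
for th in('nut_post','lever'):
    for d in eyes.masks_of(th,'wrist')[:2]:print(th,round(d['score'],2),d['rect'])
P=pts([.5563,.1568,.1626,.1215,.8132])
for k in P:print(k,proj(cam('wrist',o),P[k]).round(0))
plan([.503,.054,.077],1.42,8)
E
```

```text
nut_post 0.98 [308.0, 210.0, 387.2, 234.0]
lever 0.85 [407.6, 195.5, 453.8, 260.0]
post [312. 222.]
posttop [311. 229.]
postbot [313. 214.]
tip [432. 202.]
tip50 [424. 225.]
piv [417. 241.]
j1 [399. 259.]
j2 [391. 222.]
barE [433. 239.]
b2 [448. 327.]
t 2.65 p [0.5003 0.0687 0.2495] h 1.467 q7 0.970372621649619 F [-0.5 -0.1 -0. ]
{'travel': [[2.16, -0.18, 0.05], [2.16, -0.18, 0.05], [2.16, -0.18, 0.06], [2.16, -0.18, 0.06], [2.16, -0.18, 0.06], [2.16, -0.18, 0.06], [2.16, -0.18, 0.06], [2.16, -0.18, 0.06]], 'turn': [[np.float64(0.006), 0, 0], [np.float64(0.006), 0, 0], [np.float64(0.006), 0, 0], [np.float64(0.006), 0, 0], [np.float64(0.006), 0, 0], [np.float64(0.006), 0, 0], [np.float64(0.006), 0, 0], [np.float64(0.006), 0, 0]]}
```

View pics/w1.png

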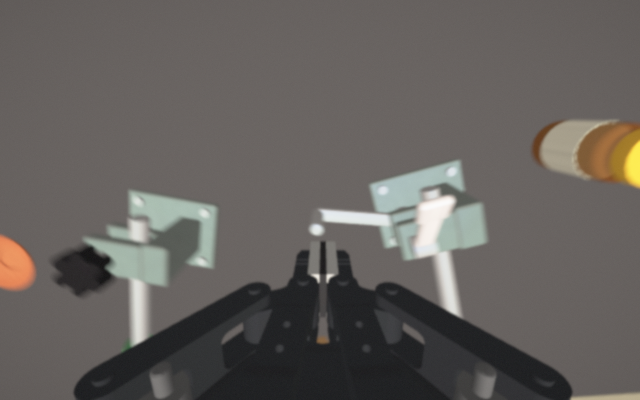

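Wrist view: post top at (317,229) and lever end at (440,200), both about 6 px right of the prediction. That puts the post a few mm further in +y, so I'll use the halfway value. The descent side (towards -x) is clear.

>>> {"op": "apply_moves", "data": {"travel": [[2.2,-0.2,0],[2.2,-0.2,0],[2.2,-0.2,0],[2.2,-0.2,0],[2.2,-0.2,0],[2.2,-0.2,0],[2.1,-0.1,0],[2.0,0,0]], "turn": [[0.006,0,0],[0.006,0,0],[0.006,0,0],[0.006,0,0],[0.006,0,0],[0.006,0,0],[0.006,0,0],[0.006,0,0]], "grip": [1,1,1,1,1,1,1,1]}}

```text
t: 3.32
eef_pos: [0.5031, 0.0414, 0.075]
tool_rot: [0.711, 0.055, 0.697, -0.07]
contact_force: [-0.0, 0.4, 0.6]
gripper_width: 0.002
```

```bash
cat >> h.py <<'E'
def arc(q0,q1,n,back=.017,v=(.5563,.1590,.1626),z=.077):
    """rows along the nut arc: tool centre `back` behind post, heading tangent+pi/2; starts from measured pose"""
    o=status.get_obs();p=np.array(o['eef_pos']);M=rot(o['tool_rot']);h=np.arctan2(M[1,1],M[0,1]);tv=[];tn=[]
    for q in np.linspace(q0,q1,n+1)[1:]:
        d=q-2.007+v[2];P=np.array([v[0]+.11*np.cos(d)+back*np.sin(d),v[1]+.11*np.sin(d)-back*np.cos(d),z])
        H=d+np.pi;dh=(H-h+np.pi)%(2*np.pi)-np.pi
        x=np.array([0,0,-1.]);y=np.array([np.cos(h),np.sin(h),0]);B=np.array([x,y,np.cross(x,y)])
        tv.append((B@(P-p)*100).round(2).tolist());tn.append([float(round(-dh,3)),0,0]);p=P;h=H
    print('t',o['t'],'p',np.round(o['eef_pos'],4),'F',np.round(o['contact_force'],1));print(tv,tn)
E
python3 -c "
from h import *
arc(-.1,.5,8)"
```

```text
t 3.3167 p [0.5031 0.0414 0.075 ] F [-0.   0.4  0.6]
[[-0.2, 1.8, 0.14], [0.0, -0.1, 0.83], [0.0, -0.1, 0.83], [0.0, -0.1, 0.83], [0.0, -0.1, 0.83], [0.0, -0.1, 0.83], [0.0, -0.1, 0.83], [0.0, -0.1, 0.83]] [[0.121, 0, 0], [-0.075, 0, 0], [-0.075, 0, 0], [-0.075, 0, 0], [-0.075, 0, 0], [-0.075, 0, 0], [-0.075, 0, 0], [-0.075, 0, 0]]
```

>>> {"op": "apply_moves", "data": {"travel": [[-0.2,1.8,0.1],[0,-0.1,0.8],[0,-0.1,0.8],[0,-0.1,0.8],[0,-0.1,0.8],[0,-0.1,0.8],[0,-0.1,0.8],[0,-0.1,0.8]], "turn": [[0.12,0,0],[-0.075,0,0],[-0.075,0,0],[-0.075,0,0],[-0.075,0,0],[-0.075,0,0],[-0.075,0,0],[-0.075,0,0]], "grip": [1,1,1,1,1,1,1,1]}}

```text
t: 3.98
eef_pos: [0.5544, 0.0327, 0.0715]
tool_rot: [0.702, -0.089, 0.704, 0.063]
contact_force: [-1.9, 1.2, 0.2]
gripper_width: 0.003
```

```bash
python3 -c "
from h import *
o=status.get_obs();p=o['eef_pos'];M=rot(o['tool_rot']);print('head',np.arctan2(M[1,1],M[0,1]))
im=eyes.read_camera('wrist');cv2.imwrite('pics/w2.png',im[:,:,::-1])
for c in('wrist','top'):
    eyes.read_camera(c)
    for d in eyes.masks_of('nut_post',c)[:2]:print(c,round(d['score'],2),d['rect'])
arc(.42,1.02,8)"
```

```text
head 1.7861950064087424
wrist 0.87 [351.5, 266.5, 533.5, 311.6]
t 4.2333 p [0.5544 0.034  0.0715] F [-0.3  0.1 -0.3]
[[-0.55, 1.17, 1.22], [0.0, -0.1, 0.83], [0.0, -0.1, 0.83], [0.0, -0.1, 0.83], [0.0, -0.1, 0.83], [0.0, -0.1, 0.83], [0.0, -0.1, 0.83], [0.0, -0.1, 0.83]] [[-0.01, 0, 0], [-0.075, 0, 0], [-0.075, 0, 0], [-0.075, 0, 0], [-0.075, 0, 0], [-0.075, 0, 0], [-0.075, 0, 0], [-0.075, 0, 0]]
```

View pics/w2.png

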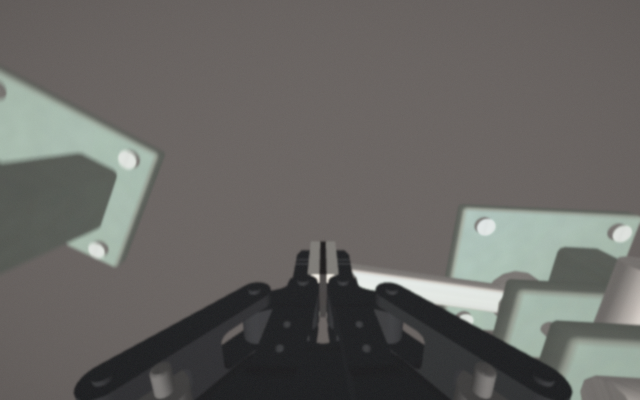

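Wrist view: the arm (355–505, 285) disappears behind the fingers, so the post is in contact in front of them at about 2 N. The tool is ~12 mm too far out, so I'll correct that and continue the arc.

>>> {"op": "apply_moves", "data": {"travel": [[-0.4,1.2,0.2],[-0.1,0.2,0.8],[0,0,0.8],[0,0,0.8],[0,0,0.8],[0,0,0.8],[0,0,0.8]], "turn": [[0,0,0],[-0.075,0,0],[-0.075,0,0],[-0.075,0,0],[-0.075,0,0],[-0.075,0,0],[-0.075,0,0]], "grip": [1,1,1,1,1,1,1]}}

```text
t: 4.82
eef_pos: [0.5905, 0.0686, 0.0764]
tool_rot: [0.66, -0.246, 0.675, 0.218]
contact_force: [-2.0, -1.1, -0.3]
gripper_width: -0.002
```

```bash
cat >> h.py <<'E'
def where(v=(.5563,.1590,.1626)):
    o=status.get_obs();d=np.array(o['eef_pos'])[:2]-v[:2];M=rot(o['tool_rot']);r=np.hypot(*d)
    print('q of tool',np.arctan2(d[1],d[0])-v[2]+2.007,'r',r,'q by heading',(np.arctan2(M[1,1],M[0,1])-np.pi-v[2]+2.007+np.pi)%(2*np.pi)-np.pi,'F',np.round(o['contact_force'],1))
E
python3 -c "
from h import *
where();arc(.75,1.3,8)"
```

```text
q of tool 0.6355939267875894 r 0.09661533196916322 q by heading 0.9438122137000571 F [-2.  -1.1 -0.3]
t 4.8167 p [0.5905 0.0686 0.0764] F [-2.  -1.1 -0.3]
[[-0.06, -1.5, -0.13], [0.0, -0.09, 0.76], [0.0, -0.09, 0.76], [0.0, -0.09, 0.76], [0.0, -0.09, 0.76], [0.0, -0.09, 0.76], [0.0, -0.09, 0.76], [0.0, -0.09, 0.76]] [[0.125, 0, 0], [-0.069, 0, 0], [-0.069, 0, 0], [-0.069, 0, 0], [-0.069, 0, 0], [-0.069, 0, 0], [-0.069, 0, 0], [-0.069, 0, 0]]
```

>>> {"op": "apply_moves", "data": {"travel": [[0,-1.3,0],[0,-0.2,0.7],[0,-0.1,0.7],[0,-0.1,0.7]], "turn": [[0.1,0,0],[-0.03,0,0],[-0.06,0,0],[-0.06,0,0]], "grip": [1,1,1,1]}}

```text
t: 5.15
eef_pos: [0.6136, 0.0742, 0.0766]
tool_rot: [0.651, -0.263, 0.671, 0.238]
contact_force: [-2.0, -0.5, 0.6]
gripper_width: 0.002
```

```bash
python3 -c "
from h import *
where();arc(.98,1.3,5)"
```

```text
q of tool 0.86730880851058 r 0.10234167293973202 q by heading 0.9985676247370128 F [-2.  -0.5  0.6]
t 5.15 p [0.6136 0.0742 0.0766] F [-2.  -0.5  0.6]
[[-0.04, -0.92, 0.14], [0.0, -0.09, 0.71], [0.0, -0.09, 0.71], [0.0, -0.09, 0.71], [0.0, -0.09, 0.71]] [[-0.045, 0, 0], [-0.064, 0, 0], [-0.064, 0, 0], [-0.064, 0, 0], [-0.064, 0, 0]]
```

>>> {"op": "apply_moves", "data": {"travel": [[0,-1.0,0.3],[0,-0.3,0.7],[0,-0.2,0.7],[0,-0.2,0.7]], "turn": [[-0.02,0,0],[-0.06,0,0],[-0.06,0,0],[-0.06,0,0]], "grip": [1,1,1,1]}}

```text
t: 5.48
eef_pos: [0.6326, 0.0918, 0.0758]
tool_rot: [0.616, -0.328, 0.644, 0.313]
contact_force: [-1.4, -1.5, 1.9]
gripper_width: 0.003
```

```bash
python3 -c "
from h import *
where()"
```

```text
q of tool 1.122311605624716 r 0.10171118599871638 q by heading 1.214404434213737 F [-1.4 -1.5  1.9]
```

>>> {"op": "apply_moves", "data": {"travel": [[0,-0.6,0.3],[0,-0.2,0.4],[0,-0.1,0.4]], "turn": [[-0.03,0,0],[-0.03,0,0],[-0.02,0,0]], "grip": [1,1,1]}}

```text
t: 5.73
eef_pos: [0.6382, 0.0978, 0.0753]
tool_rot: [0.595, -0.354, 0.636, 0.341]
contact_force: [-13.9, -20.0, 17.5]
gripper_width: -0.001
```

```bash
python3 -c "
from h import *
where()"
```

```text
q of tool 1.2025188496277832 r 0.1022347970443869 q by heading 1.300660756052899 F [-13.9 -20.   17.5]
```

>>> {"op": "apply_moves", "data": {"travel": [[0,0,0.2],[0,0,0.2]], "turn": [[0,0,0],[0,0,0]], "grip": [1,1]}}

```text
t: 5.9
eef_pos: [0.6375, 0.0971, 0.0759]
tool_rot: [0.591, -0.355, 0.641, 0.337]
contact_force: [-2.4, -4.8, 2.0]
gripper_width: 0.001
```

>>> {"op": "apply_moves", "data": {"travel": [[0,0,-1],[0,0,-2],[-1.5,0,-2],[-3,0,-1],[-3,0,0],[-3,0,0],[-3,0,0],[-3,0,0]], "turn": [[0,0,0],[0,0,0],[0,0,0],[0,0,0],[0,0,0],[0,0,0],[0,0,0],[0,0,0]], "grip": [1,1,1,1,1,1,1,1]}}

```text
t: 6.57
eef_pos: [0.6032, 0.0562, 0.2451]
tool_rot: [0.587, -0.353, 0.646, 0.337]
contact_force: [0.4, -0.0, 0.5]
gripper_width: -0.001
```

```bash
python3 - <<'E'
from h import *
where();o=status.get_obs();M=rot(o['tool_rot']);print(o['eef_pos'],M.round(3))
ims=[]
for c in('top','side','wrist'):
    im=eyes.read_camera(c);cv2.imwrite(f'pics/{c}3.png',im[:,:,::-1]);ims.append(im[:,:,::-1])
    for d in eyes.masks_of('nut_post',c)[:1]:print(c,round(d['score'],2),d['rect'])
    for q in(1.1,1.3):
        P=pts([.5563,.1575,.1626,q,.8132]);print(c,q,proj(cam(c,o),P['posttop']).round(1),proj(cam(c,o),P['postbot']).round(1),proj(cam(c,o),P['tip']).round(1))
a=cv2.resize(ims[0][140:230,150:270],None,fx=4,fy=4);b=cv2.resize(ims[1][90:180,225:305],None,fx=4,fy=4)
cv2.imwrite('pics/crop3.png',np.hstack([a,b]))
E
```

```text
q of tool 0.701355506376063 r 0.11298585386290953 q by heading 1.294058347083002 F [ 0.4 -0.   0.5]
[0.6031695  0.0561941  0.24506884] [[-0.062 -0.852  0.52 ]
 [-0.061  0.523  0.85 ]
 [-0.996  0.022 -0.084]]
top 1.1 [237.4 132.6] [241.4 138.3] [189.4 207.9]
top 1.3 [228.  125.8] [232.4 131.8] [189.4 207.9]
side 0.94 [268.0, 118.4, 327.5, 148.9]
side 1.1 [321. 129.] [320.9 145.7] [237.6 101.6]
side 1.3 [321.4 122.6] [321.3 139.2] [237.6 101.6]
wrist 0.88 [299.2, 234.8, 390.1, 255.5]
wrist 1.1 [304.5 243.9] [306.1 230.5] [511.2 256.1]
wrist 1.3 [302.9 263. ] [304.7 247.3] [511.2 256.1]
```

View pics/wrist3.png

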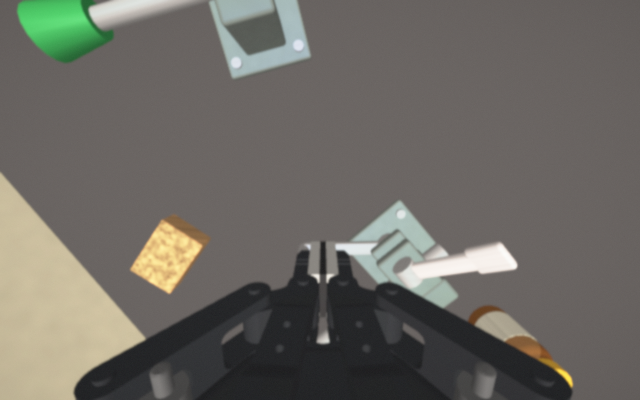

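View pics/crop3.png

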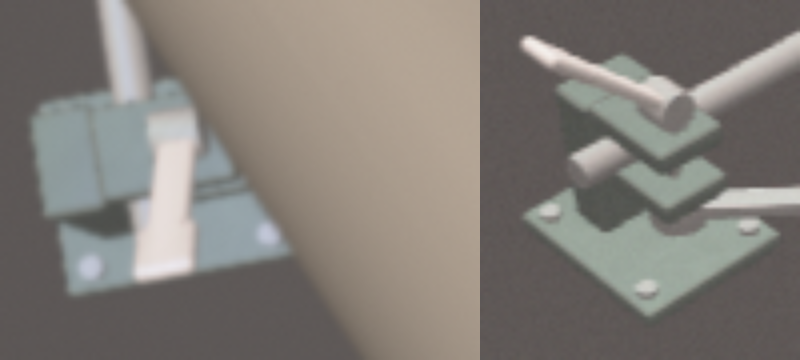

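```bash
python3 - <<'E'
from h import *
a=cv2.imread('pics/side3.png')[100:160,265:345];a=cv2.resize(a,None,fx=8,fy=8,interpolation=cv2.INTER_CUBIC)
for q,c in((1.1,(0,0,255)),(1.2,(0,255,255)),(1.3,(0,255,0))):
    P=pts([.5563,.1575,.1626,q,.8132])
    for k in('posttop','postbot'):
        u=(proj(cam('side'),P[k])-[265,100])*8+4;cv2.circle(a,tuple(int(i) for i in u),4,c,-1)
cv2.imwrite('pics/c4.png',a)
E
```

```text
(no output)
```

View pics/c4.png

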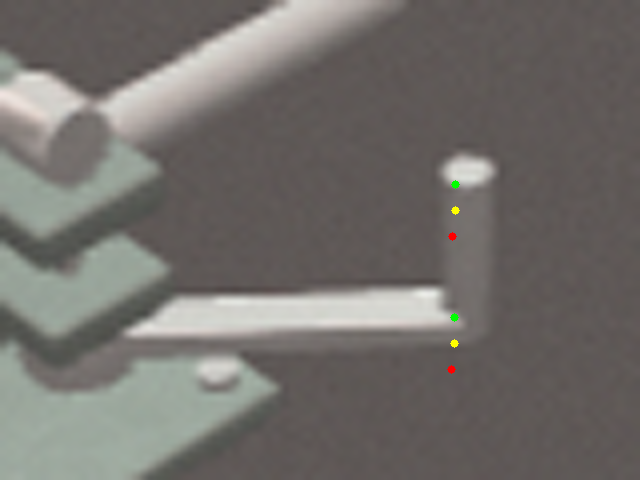

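Side crop: post top at (468,170) in the crop, matching the q≈1.3 mark, which agrees with the force jump. The nut is firm and the lever is still open. Next is the lever.

```bash
cat >> h.py <<'E'
def plan6(target,head,n):
    o=status.get_obs();p=np.array(o['eef_pos']);M=rot(o['tool_rot']);x=np.array([0,0,-1.]);y=np.array([np.cos(head),np.sin(head),0])
    G=np.array([x,y,np.cross(x,y)]).T;w=R.from_matrix(M.T@G).as_rotvec()/n;tv=[]
    for i in range(n):
        Mi=M@R.from_rotvec(w*i).as_matrix();tv.append((Mi.T@(np.array(target)-p)/n*100).round(2).tolist())
    print('t',o['t'],'p',p.round(4),'F',np.round(o['contact_force'],1),'w*n',(w*n).round(3));print(tv,w.round(3).tolist())
E
python3 -c "
from h import *
plan6([.507,.151,.25],1.733,8)"
```

```text
t 6.8667 p [0.6033 0.0556 0.2425] F [ 0.3 -0.5  0.3] w*n [ 0.859 -0.09   0.016]
[[-0.09, 1.65, 0.38], [-0.08, 1.68, 0.2], [-0.08, 1.7, 0.02], [-0.08, 1.69, -0.16], [-0.08, 1.66, -0.34], [-0.08, 1.62, -0.51], [-0.08, 1.55, -0.68], [-0.09, 1.47, -0.84]] [0.107, -0.011, 0.002]
```

>>> {"op": "apply_moves", "data": {"travel": [[-0.2,1.65,0.4],[-0.1,1.7,0.2],[-0.1,1.7,0],[-0.1,1.7,-0.15],[-0.1,1.65,-0.35],[-0.1,1.6,-0.5],[-0.1,1.55,-0.7],[-0.1,1.45,-0.85]], "turn": [[0.107,-0.011,0.002],[0.107,-0.011,0.002],[0.107,-0.011,0.002],[0.107,-0.011,0.002],[0.107,-0.011,0.002],[0.107,-0.011,0.002],[0.107,-0.011,0.002],[0.107,-0.011,0.002]], "grip": [1,1,1,1,1,1,1,1]}}

```text
t: 7.53
eef_pos: [0.5, 0.1489, 0.2394]
tool_rot: [0.698, -0.041, 0.713, 0.041]
contact_force: [-0.3, 1.1, 0.4]
gripper_width: -0.001
```

```bash
python3 -c "
from h import *
plan6([.507,.151,.22],1.733,3)
o=status.get_obs();im=eyes.read_camera('wrist')
for d in eyes.masks_of('lever','wrist')[:2]:print(round(d['score'],2),d['rect'])
P=pts([.5563,.1575,.1626,1.3,.8132])
for k in('tip','tip50','piv'):print(k,proj(cam('wrist',o),P[k]))
cv2.imwrite('pics/w5.png',im[:,:,::-1])"
```

```text
t 7.5333 p [0.5    0.1489 0.2394] F [-0.3  1.1  0.4] w*n [-0.046 -0.021 -0.001]
[[0.64, 0.04, 0.25], [0.64, 0.04, 0.25], [0.64, 0.04, 0.25]] [-0.015, -0.007, -0.0]
0.71 [305.1, 217.5, 340.6, 242.3]
tip [320.39910524 219.62415373]
tip50 [322.5476265  242.39766153]
piv [324.12745312 259.14322266]
```

View pics/w5.png

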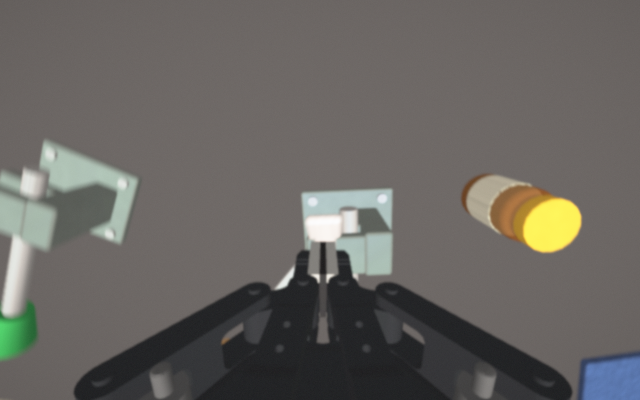

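Wrist view: lever end at (323,228), centred on the jaw centreline (322). I'll descend, shifted 7 mm towards the pivot.

>>> {"op": "apply_moves", "data": {"travel": [[0.5,0,0.4],[0.8,0,0.3],[0.8,0,0.1],[0.8,0,0],[0.8,0,0],[0.8,0,0],[0.8,0,0]], "turn": [[-0.02,-0.01,0],[-0.02,-0.01,0],[0,0,0],[0,0,0],[0,0,0],[0,0,0],[0,0,0]], "grip": [1,1,1,1,1,1,1]}}

```text
t: 8.22
eef_pos: [0.5087, 0.1492, 0.1794]
tool_rot: [0.704, -0.059, 0.705, 0.06]
contact_force: [0.3, -0.5, 7.3]
gripper_width: -0.003
```

```bash
python3 -c "
from h import *
plan6([.507,.151,.134],1.733,8)"
```

```text
t 8.2167 p [0.5087 0.1492 0.1794] F [ 0.3 -0.5  7.3] w*n [ 0.007 -0.001 -0.001]
[[0.57, 0.02, -0.02], [0.57, 0.02, -0.02], [0.57, 0.02, -0.02], [0.57, 0.02, -0.02], [0.57, 0.02, -0.02], [0.57, 0.02, -0.02], [0.57, 0.02, -0.02], [0.57, 0.02, -0.02]] [0.001, -0.0, -0.0]
```

Contact at 7 N; pressing on.

>>> {"op": "apply_moves", "data": {"travel": [[0.7,0,0],[0.7,0,0],[0.7,0,0],[0.7,0,0],[0.7,0,0],[0.6,0,0]], "turn": [[0,0,0],[0,0,0],[0,0,0],[0,0,0],[0,0,0],[0,0,0]], "grip": [1,1,1,1,1,1]}}

```text
t: 8.72
eef_pos: [0.5082, 0.1496, 0.1355]
tool_rot: [0.703, -0.059, 0.707, 0.059]
contact_force: [-5.2, -2.0, 11.6]
gripper_width: 0.001
```

>>> {"op": "apply_moves", "data": {"travel": [[0.3,0,0],[0.3,0,0]], "turn": [[0,0,0],[0,0,0]], "grip": [1,1]}}

```text
t: 8.88
eef_pos: [0.5083, 0.1499, 0.134]
tool_rot: [0.702, -0.061, 0.707, 0.057]
contact_force: [-17.9, -10.4, 59.4]
gripper_width: -0.001
```

>>> {"op": "apply_moves", "data": {"travel": [[-0.5,0,0],[-2,0,0],[-3,0,0],[-3,0,0],[-3,0,-2],[-2,0,-3],[0,0,-3],[0,0,-3]], "turn": [[0,0,0],[0,0,0],[0,0,0],[0,0,0],[0,0,0],[0,0,0],[0,0,0],[0,0,0]], "grip": [1,1,1,1,1,1,1,1]}}

```text
t: 9.55
eef_pos: [0.403, 0.1322, 0.272]
tool_rot: [0.701, -0.058, 0.708, 0.058]
contact_force: [-0.3, -0.5, 0.5]
gripper_width: 0.002
```

```bash
python3 - <<'E'
from h import *
where();print(status.get_obs()['t'])
b=eyes.read_camera('side')[:,:,::-1];a=cv2.resize(b[80:180,220:340],None,fx=6,fy=6,interpolation=cv2.INTER_CUBIC)
P=pts([.5563,.1575,.1626,1.3,0])
for k in('posttop','postbot','tip','piv'):
    u=(proj(cam('side'),P[k])-[220,80])*6+3;cv2.circle(a,tuple(int(i) for i in u),3,(0,255,0),-1)
cv2.imwrite('pics/c6.png',a)
E
```

```text
q of tool -1.124168207439058 r 0.15560396415331343 q by heading 0.43753176809853134 F [-0.3 -0.5  0.5]
9.55
```

View pics/c6.png

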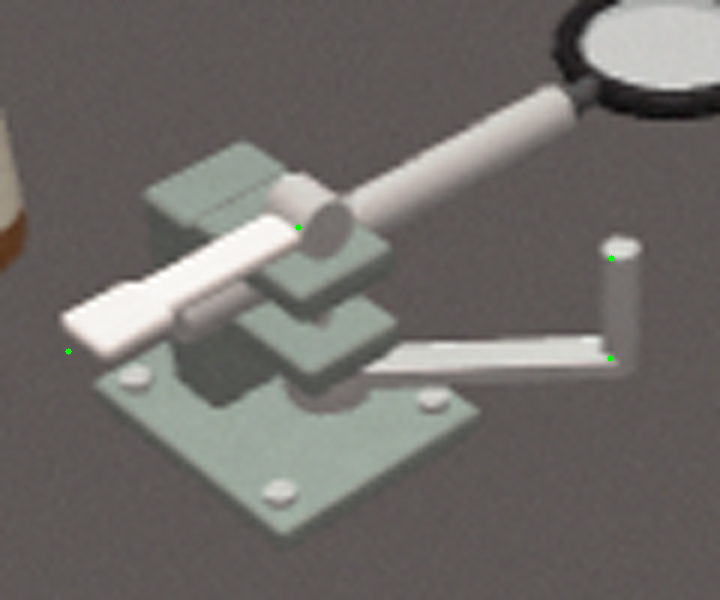

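Side view: the lever runs parallel to the boom bar (tip about (85,338), slopes 0.49 and 0.49), so it lies flat. The post is at the q≈1.3 mark and the robot is clear.

```bash
python3 -c "
from station import bot;print(bot.hand_in())"
```

```text
the job is handed in; nothing more can be done
None
```

I tightened the clamp's nut arm counter-clockwise until it came up firm, with the cam lever still open. I then pressed the lever down to its stop, backed the arm clear and handed the job in at about 9.6 s.

- **Nut:** the push force rose from about 2 N to about 30 N at the stop. The side view then put the post at about 1.3 rad, within 1–2 pixels (about 0.05 rad).
- **Lever:** it took 7 to 12 N on the way down and stopped firm at 59 N with the fingertips 115 mm above the bench; the closed top face should be at 116 mm. In the last side picture it lies parallel to the boom bar, and the nut has not moved.
- **What disagreed:** the predicted positions in the final picture are 2–3 pixels off for both the post and the lever tip. I put this down to a small error in my estimate of the clamp's position.
- **Force at the stop:** the 59 N was above the 40 N limit for the arm or gripper body. It was pressed with the fingertips only, and it stayed below the 120 N wrist limit.

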